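Fit the hexagon arbor into the load brake's spindle

ROBOT

A 6-joint arm with a two-finger parallel gripper is mounted at the origin on the work surface. World frame = base frame: x ahead of the robot, y to its left, z up, the work surface at z = 0. Lengths are in mm, angles in rad, forces in N, time in s.
With the tool pointing down it reaches from about 350 to 975 mm from the base axis. Payload 7.1 kg.
Tool frame: the origin (TCP) lies between the finger pads; the fingertips stand 11 mm ahead of it and the grasp point (between the pads) lies 8 mm behind it (bot.tip_reach is the distance from the TCP to the fingertips, in mm); z points along the fingers, x is the direction in which the jaws open and shut, and the axes are right-handed (so a half turn about z gives the same grasp; the last joint's range is limited). The gripper opens to 88 mm and grips with 3 to 60 N. Pads are 20 mm wide; open, the fingers measure 115 mm over their backs; the gripper's body (75 mm by 178 mm) begins 61 mm behind the grasp point.
Start: joints at [1.232, 0.423, 1.63, -0, 1.089, -0.019], TCP at [196.453, 593.305, 233.675] pointing down, gripper open.
Joint ranges: [-3, 3], [-0.9, 2.11], [0.09, 2.58], [-1.31, 4.45], [0.11, 2.69], [-2.54, 2.54]. Speed limits (rad/s): [2.39, 2.39, 3.01, 3.14, 3.14, 3.14].

INTERFACE

Orientations are given as a unit quaternion [w, x, y, z].
In Python, from station import bot gives the robot as it stands. The module is installed in compiled form; this text tells all that it offers.
- The arm moves only by the tool drive_tool, never from a script. Its arguments are lists of equal length, an entry for each row: "travel": the shift along the tool's x, y, z in cm, a list of three; "turn": the turn about the tool's z in degrees. A call has 1 to 8 rows; each row is the pose to reach, as a shift and turn from the pose commanded when the call began, along the tool's axes at that moment; what a row does not reach only later rows make up. A row lasts 1/10 s, in which the tool goes at most 50 mm and 8.59 degrees, less where a joint would pass 70% of its speed; a pose out of reach is approached as far as the arm can. A call with a gripper value outside its range is refused whole. "hand" is the closure, from -1 (fully open) to 1 (shut), set as the call begins (left out, the last holds). The fingers move at their own pace and stop on an object; "force" is the grip in N (left out, the last holds). Time passes only in rows, so rows that repeat a pose let the fingers close. It gives the time, the measured TCP pose, the force and the opening at its end, in the units of the state.
- bot.sense(): the state, without advancing time (a new reading comes with each control period).
- bot.snapshot(name): name is "scene" or "top"; returns a dict with "frame" (420x560x3 uint8, red, green, blue), "fovy" (degrees; the focal length in pixels is half the picture's height over the tangent of half this angle, whatever the lens; pixels are square), "cx", "cy" (the principal point, pixels), "k1" (the pictures are not rectified: a ray, as slopes to the right and down, at radius r is drawn at 1 + k1 r^2 times it, then the intrinsics apply), "extrinsics" (4x4, takes a point from camera to world coordinates). Camera axes: x right, y up, looking along -z (the intrinsics and any distortion apply to the point x, -y, -z); pixel columns grow to the right and rows downward; lengths in mm; the calibration is good to about 2 mm. A picture is of the moment at which its call begins. There is no depth.
- bot.sign_off(): hands the job in, once; it reports no verdict.
The state is a dict: "t": time; "joint_pos": joint angles; "qvel": joint speeds; "joint_efforts": joint torques, N m; "ee_pos": TCP position; "tool_rot": TCP orientation; "force": force on the tool from outside, world axes, zero at the start; "ft_torque": the same for the moment, N m; "finger_gap": finger opening in mm.
Only numpy, scipy, OpenCV 4.12 (cv2) and the standard library are available. Lean on these libraries where they do the work, as an engineer would, in place of code of your own. Each camera call takes 0.05 s, during which the arm holds its last target.

TASK

Get the load brake ready for the drill test: take the arbor with the hexagon stub from the rack and set its tapered shank into the brake's upright spindle, turning it under light pressure until the flange slots drop over the two drive dogs. Then push it firmly home against the stiff knock-out pin in the bore until the flange lies flat on the spindle face, and let go. Never force it against the dogs or the taper, and leave the other arbors and the things on the bench where they are.

Things in the scene. Friction and masses are not known exactly. Their poses are not given: they have to be found in the camera images.
- arbor: The arbor to fit: one turned steel part, 124 mm long, about 0.6 kg, standing shank down in one of the three rack holes (which one varies). Origin on its axis in the underside of its flange, z up along the axis to the hexagon. Flange 56 mm diameter, 12 mm thick, with two open slots 14 mm wide through it at +y and -y, from 17 mm radius outwards, lower edges chamfered 1.2 mm.
- arbor_grip (a point): Middle of the arbor's collar, 34 mm above the flange underside: the place to grip. The collar reaches from 12 to 46 mm above the flange underside, 42 mm diameter with two wrench flats 34 mm apart facing the arbor's +x and -x. Above it the hexagon stub, 14 mm across flats, top 72 mm above the flange underside. Axes as the arbor's.
- arbor_tail (a point): Lower end of the arbor's shank, on the axis, 52 mm below the flange underside. The shank is round and tapers from 32 mm diameter at the flange to 26 mm at 42 mm below it; the last 10 mm is a plain tail about 21 mm in diameter, chamfered at the end. Axes as the arbor's.
- chuck_arbor: Bystander in the rack: arbor of the same shank and flange, carrying a 42 mm round knurled dark drill chuck, top 72 mm above the flange underside. Origin as for the arbor.
- pulley_arbor: Bystander in the rack: arbor of the same shank and flange, carrying a 58 mm aluminium V-belt pulley, top 48 mm above the flange underside. Origin as for the arbor.
- rack: Grey sheet-metal rack fixed to the bench, 84 mm (x) by 325 mm (y). Origin at the bench under its centre; its top is at z = 70 mm and has three 35 mm holes, 95 mm apart along y, in which the arbors stand with their flanges on the top.
- brake: Load brake fixed to the bench: base plate 190 x 180 mm, finned round housing, terminal box at +y, and on top the bright round spindle head, 66 mm diameter. Origin at the bench on the spindle axis, z up. The spindle head can be turned by hand against a drag of about 0.45 N m and stops at any angle.
- nose (a point): Centre of the spindle's flat face (66 mm across), on the axis, 155 mm above the bench; axes as the brake's, it does not turn with the spindle. Here opens the tapered bore for the shank, 32 mm wide, with up to 0.5 mm of play to each side when home. Home = flange underside flat on this face. More than 40 N between arbor and brake is forcing it.
- dog_height (a point): On the spindle axis level with the tops of the two dark drive dogs, 11 mm above the face. Dogs: on opposite sides of the bore, 18.5 to 28.5 mm from the axis, 11.5 mm wide, tops chamfered. The line through them lies within 0.7 rad of the brake's y axis, but how the spindle came to rest is not measured. With slots not over the dogs, the flange rides on them at this height.
- pin_raised (a point): On the spindle axis in the bore, 46 mm below the face: top of the raised knock-out pin, 18 mm across. The arbor's tail meets it when the flange is 6 mm above the face, slots already over the dogs. The pin is stiff: it goes down only under about 12 N in all (the arbor's own weight is about 6 N of that), then stays where it is pushed; it has no spring.
- meter: Bystander: dark hand multimeter lying flat, 150 x 75 x 32 mm. Origin under its centre.
- plug: Bystander: black two-pin mains plug lying on the bench, 63 mm long. Origin on the bench.
- hook_spanner: Bystander: dark hook spanner lying flat, about 205 mm long. Origin near the middle of its handle.
- screwdriver: Bystander: screwdriver lying on the bench.
- drill: Bystander: hand drill lying on its side, 215 mm long. Origin under its body.

How it is judged (in metres and radians):
On the way, in this order (a step that is already met when the one before it is completed fails the run):
1. the arbor is lifted clear of the rack (z of arbor in the frame of rack above 0.124 m), for 0.1 s.
2. the slots are over the dogs and the arbor is pushed home: flange within 2 mm of the spindle face, on the axis (z of arbor in the frame of nose below 0.002 m and horizontal distance between arbor and nose below 0.0025 m), for 0.2 s.
At the end, for the whole second after the job is handed in: The hexagon arbor stands in the brake's spindle with its flange within 2 mm of the spindle face, within 2.5 mm of the axis and within 0.05 rad of upright, at rest and released (all of step 2 and angle between arbor's own z axis and vertical below 0.05 rad and linear speed of arbor below 0.02 m/s and angular speed of arbor below 0.2 rad/s); the robot touches nothing.
It fails at once if the arbor is forced against the brake with more than 40 N (contact force between arbor and brake above 40 N).
It fails at once if another arbor is moved from its place in the rack by more than 15 mm (distance of any of chuck_arbor, pulley_arbor from where it was at the start of the episode above 0.015 m).
It fails at once if a thing lying on the bench is moved by more than 30 mm (distance of any of meter, plug, hook_spanner, screwdriver, drill from where it was at the start of the episode above 0.03 m).
It also fails if it takes over 59 s, if anything falls off the work surface, if the arm or the gripper's body presses on something with over 40 N, if the wrist force passes 120 N, or if a joint passes its speed limit or range.

## Working session

There is one attempt and no reset: what is moved stays moved. The work goes in short steps, Python scripts to look and compute and a tool call to move; the robot and the scene stay as the last step left them, time stands still between calls to the robot, and variables do not carry over. Pictures are saved under pics/ and viewed, and the job is handed in when it is done.

Besides the shell and the picture viewer there is one more tool, called after "Emit:" by a JSON object that holds its "op" and its "data", one argument or row to a line. drive_tool: Moves the arm, as the interface text tells. Its arguments: {"type":"object","properties":{"travel":{"type":"array","items":{"type":"array","items":{"type":"number"}}},"turn":{"type":"array","items":{"type":"number"}},"hand":{"type":"number"},"force":{"type":"number"}},"required":["travel","turn"]}

```bash
mkdir -p pics
cat > h.py <<'E'
import numpy as np, cv2
from station import bot
def snap(name,fn):
    s=bot.snapshot(name); cv2.imwrite('pics/'+fn,s['frame'][:,:,::-1])
    d={k:np.asarray(v) for k,v in s.items()}; np.savez('pics/'+fn+'.npz',**d); return s
def load(fn): return dict(np.load('pics/'+fn+'.npz'))
def K(s):
    h=s['frame'].shape[0]; f=h/2/np.tan(np.radians(float(s['fovy']))/2)
    return np.array([[f,0,float(s['cx'])],[0,f,float(s['cy'])],[0,0,1]]), np.array([float(s['k1']),0,0,0,0])
def ray(s,uv):
    k,d=K(s); p=cv2.undistortPoints(np.array([[uv]],float),k,d)[0,0]
    E=np.array(s['extrinsics']); return E[:3,3],E[:3,:3]@np.array([p[0],-p[1],-1.])
def onz(s,uv,z):
    o,v=ray(s,uv); return o+v*(z-o[2])/v[2]
def proj(s,P):
    E=np.array(s['extrinsics']); k,d=K(s)
    c=(np.atleast_2d(P)-E[:3,3])@E[:3,:3]; c=c*[1,-1,-1]
    return cv2.projectPoints(c.reshape(-1,1,3),np.zeros(3),np.zeros(3),k,d)[0][:,0]
E
python3 - <<'E'
from h import *
for n in('scene','top'):
    s=snap(n,n+'0.png'); print(n,s['fovy'],s['cx'],s['cy'],s['k1'],np.round(s['extrinsics'],3))
print(bot.sense(),bot.tip_reach)
E
```

```text
scene 55.179870851222304 270.766633477882 209.897527189188 -0.030628369335685905 [[ 4.190000e-01 -6.610000e-01  6.230000e-01  1.195256e+03]
 [ 9.080000e-01  2.960000e-01 -2.960000e-01 -2.633290e+02]
 [ 1.200000e-02  6.900000e-01  7.240000e-01  8.956310e+02]
 [ 0.000000e+00  0.000000e+00  0.000000e+00  1.000000e+00]]
top 56.112314146359466 282.02459344249587 205.67815301724335 0.005515300947361644 [[-2.20000e-02  9.85000e-01 -1.73000e-01  4.11723e+02]
 [-1.00000e+00 -2.10000e-02  1.00000e-02  8.20220e+01]
 [ 7.00000e-03  1.73000e-01  9.85000e-01  9.82173e+02]
 [ 0.00000e+00  0.00000e+00  0.00000e+00  1.00000e+00]]
{'t': 0.1, 'joint_pos': array([ 1.23199218e+00,  4.23768843e-01,  1.63057987e+00, -1.01005699e-05,
        1.08859400e+00, -1.90142712e-02]), 'qvel': array([-3.86186989e-06, -1.30920710e-03, -9.62469235e-04, -2.35678889e-04,
        2.05575398e-04,  1.46631150e-03]), 'joint_efforts': array([ 5.19615460e-04, -5.45616353e+01, -2.74325609e+01,  6.44970476e-02,
        1.88517506e-02, -4.89409149e-05]), 'ee_pos': array([196.30980109, 592.87454798, 232.98989864]), 'tool_rot': array([ 3.88434647e-04,  8.10667024e-01,  5.85507063e-01, -5.52094433e-04]), 'force': array([ 0.28355048, -0.22174139,  0.38081512]), 'ft_torque': array([ 0.01698059, -0.00672901,  0.03743425]), 'finger_gap': 87.66131945057045} 11.0
```

View pics/scene0.png

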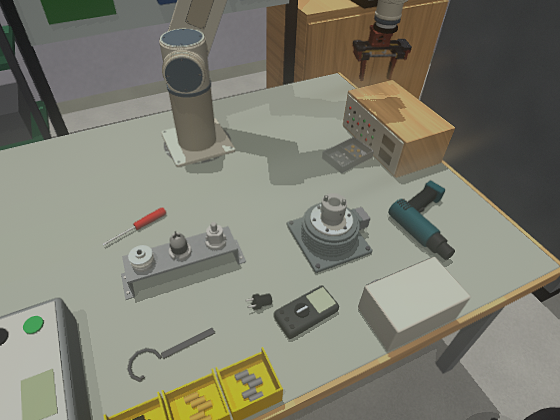

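View pics/top0.png

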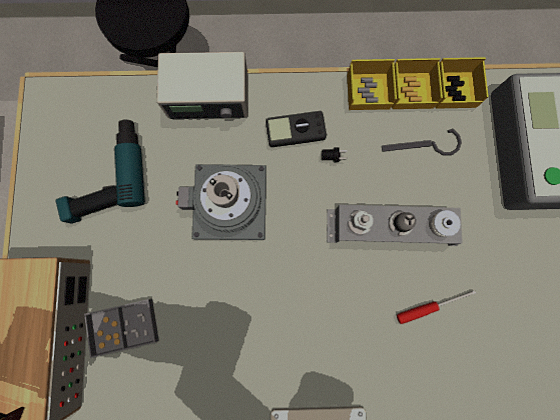

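The hexagon arbor is in the rack hole nearest the brake: about (213,235) in scene and (361,221) in top. The brake spindle is at (334,212) in scene and (221,190) in top. Next I'll zoom in on both.

Run:
```python
from h import *
def crop(fn,x,y,w,h,k,o):
    im=cv2.imread('pics/'+fn)[y:y+h,x:x+w]; cv2.imwrite('pics/'+o,cv2.resize(im,None,fx=k,fy=k,interpolation=cv2.INTER_CUBIC))
crop('top0.png',170,140,110,110,5,'c1.png')
crop('top0.png',320,190,150,70,5,'c2.png')
crop('scene0.png',280,170,110,110,5,'c3.png')
crop('scene0.png',110,200,140,100,5,'c4.png')
a=cv2.imread('pics/c1.png');b=cv2.imread('pics/c2.png')
```

```text
(no output)
```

View pics/c1.png

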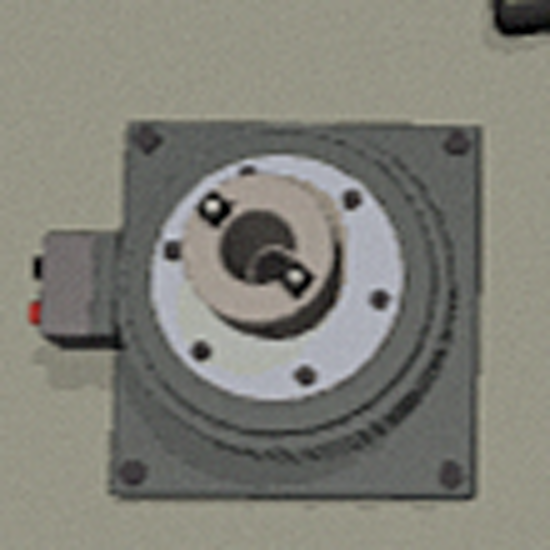

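View pics/c2.png

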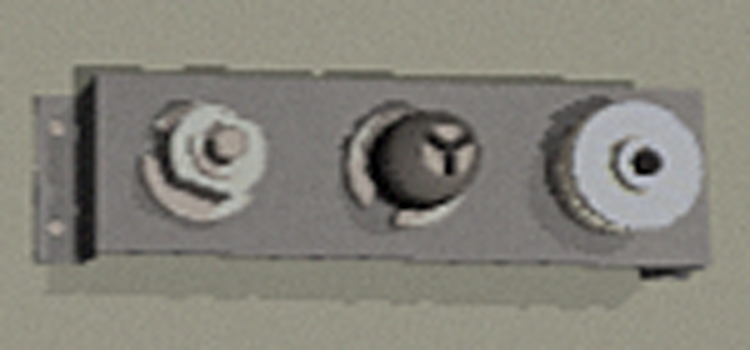

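View pics/c3.png

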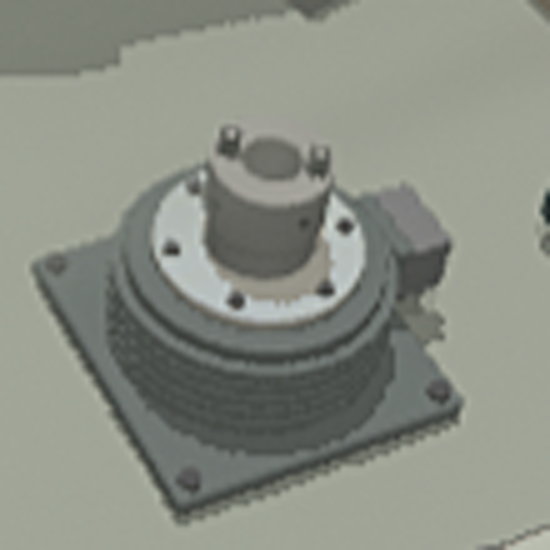

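View pics/c4.png

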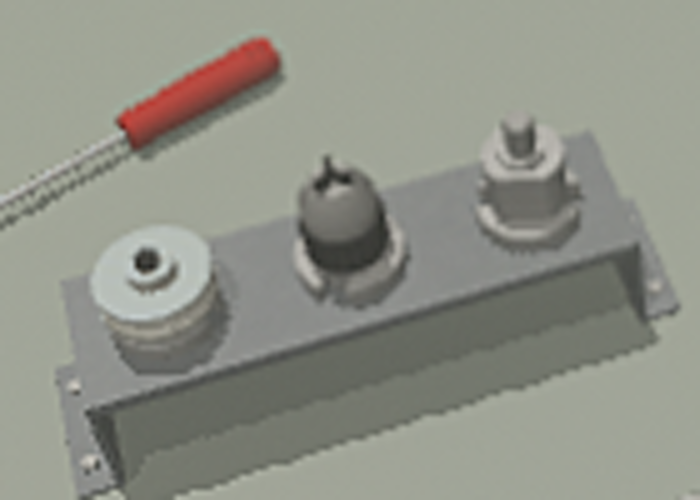

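Run:
```python
from h import *
T=load('top0.png');S=load('scene0.png')
cr=lambda x,y,ox,oy:((x+.5)/5-.5+ox,(y+.5)/5-.5+oy)
def tri(a,b):
    o1,v1=ray(T,a);o2,v2=ray(S,b);v1/=np.linalg.norm(v1);v2/=np.linalg.norm(v2)
    t=np.linalg.lstsq(np.stack([v1,-v2],1),o2-o1,rcond=None)[0]; p,q=o1+v1*t[0],o2+v2*t[1]; return np.round((p+q)/2,1),np.round(np.linalg.norm(p-q),1)
for nm,a,b,z in [('dogA',cr(213,208,170,140),cr(231,130,280,170),166),('dogB',cr(297,277,170,140),cr(319,153,280,170),166),
  ('hex',cr(230,140,320,190),cr(519,120,110,200),142),('bore',cr(262,248,170,140),cr(274,160,280,170),155),
  ('pulley',cr(648,162,320,190),cr(149,260,110,200),118)]:
    print(nm,onz(T,a,z).round(1),onz(S,b,z).round(1),tri(a,b))
# rack corners top z=70
for p in [(97,75),(100,252),(705,92),(705,268)]: print('rack',onz(T,cr(*p,320,190),70).round(1))
for p in [(128,123),(480,128),(475,497),(112,495)]: print('base',onz(T,cr(*p,170,140),12).round(1))
# flat edge
for p in [(165,172),(225,198)]: print('flat',onz(T,cr(*p,320,190),116).round(1))
```

```text
dogA [611.  220.5 166. ] [579.  187.9 166. ] (array([597.8, 198.1, 184.2]), np.float64(41.2))
dogB [580.4 184.9 166. ] [612.3 220.9 166. ] (array([594.7, 206.9, 152.5]), np.float64(45.8))
hex [ 529.5 -106.4  142. ] [ 530.8 -105.7  142. ] (array([ 529.8, -106. ,  141.2]), np.float64(1.1))
bore [595.7 201.3 155. ] [598.3 203.9 155. ] (array([596.8, 203. , 153.6]), np.float64(3.4))
pulley [ 519.1 -296.4  118. ] [ 522.5 -294.7  118. ] (array([ 519.8, -296. ,  115.9]), np.float64(2.6))
rack [571.8 -61.7  70. ]
rack [488.5 -59.1  70. ]
rack [ 557.7 -347.5   70. ]
rack [ 475.1 -339.1   70. ]
base [693.9 290.2  12. ]
base [687.7 111.3  12. ]
base [499.8 116.6  12. ]
base [504.7 295.   12. ]
flat [519.4 -82.5 116. ]
flat [ 507.3 -108.5  116. ]
```

Run:
```python
from h import *
def crop(fn,x,y,w,h,k):
    im=cv2.imread('pics/'+fn)[y:y+h,x:x+w]; return cv2.resize(im,None,fx=k,fy=k,interpolation=cv2.INTER_CUBIC)
a=crop('top0.png',344,204,36,36,11); b=crop('scene0.png',196,216,36,36,11)
cv2.imwrite('pics/z1.png',np.hstack([a,b]))
a=crop('top0.png',202,172,36,36,11); b=crop('scene0.png',318,188,36,36,11)
cv2.imwrite('pics/z2.png',np.hstack([a,b]))
```

```text
(no output)
```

View pics/z1.png

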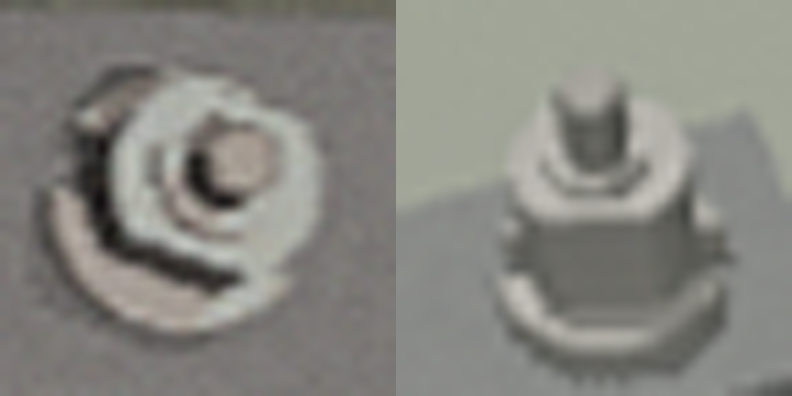

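View pics/z2.png

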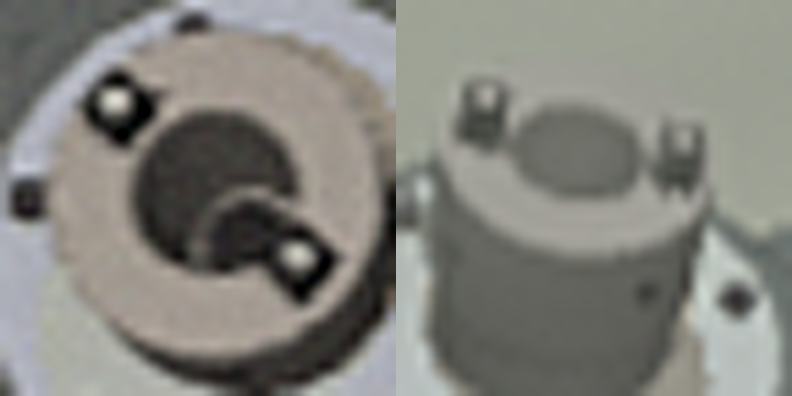

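Run:
```python
from h import *
T=load('top0.png');S=load('scene0.png')
cr=lambda x,y,ox,oy:((x+.5)/11-.5+ox,(y+.5)/11-.5+oy)
for z,n,s in [(116,'T',[(122,230),(243,268)]),(116,'S',[(533-396,222),(690-396,195)]),(82,'S',[(540-396,305),(690-396,292)]),
   (82,'T',[(78,118),(55,192)]),(82,'S',[(507-396,230),(503-396,272)]),(82,'S',[(712-396,215),(722-396,270)])]:
    s_={'T':T,'S':S}[n]; o=(344,204) if n=='T' else (196,216)
    p=[onz(s_,cr(*q,*o),z)[:2] for q in s]; d=p[1]-p[0]
    m=(p[0]+p[1])/2; c=np.array([530,-106]); 
    print(n,z,np.round(p,1),'edge ang',np.degrees(np.arctan2(d[1],d[0])).round(1),'len',np.linalg.norm(d).round(1),'mid-ang',np.degrees(np.arctan2(*(m-c)[::-1])).round(1),np.linalg.norm(m-c).round(1))
# dog tops
for n,o,s in [('T',(202,172),[(115,100),(300,257)]),('S',(318,188),[(488-396,95),(684-396,137)])]:
    s_={'T':T,'S':S}[n]
    p=[onz(s_,cr(*q,*o),166)[:2] for q in s]; d=p[1]-p[0]; print(n,np.round(p,1),(p[0]+p[1])/2,np.linalg.norm(d),np.degrees(np.arctan2(d[1],d[0]))%180)
# spindle face outline (fit ellipse): bright/tan ring via threshold on top at z=155
```

```text
T 116 [[ 518.3  -87. ]
 [ 510.1 -110.9]] edge ang -108.9 len 25.3 mid-ang 155.9 17.3
S 116 [[ 541.1 -126.2]
 [ 548.2  -90.6]] edge ang 78.8 len 36.3 mid-ang -9.2 14.9
S 82 [[ 537.5 -126.9]
 [ 548.2  -93.3]] edge ang 72.2 len 35.2 mid-ang -17.7 13.5
T 82 [[546.4 -85.6]
 [530.8 -80. ]] edge ang 160.1 len 16.6 mid-ang 69.6 24.7
S 82 [[ 512.4 -126.7]
 [ 524.4 -131.6]] edge ang -22.6 len 12.9 mid-ang -116.6 25.9
S 82 [[528.1 -80.4]
 [545.  -84.1]] edge ang -12.4 len 17.4 mid-ang 74.6 24.6
T [[612.3 221. ]
 [580.6 185.3]] [596.43268399 203.11864848] 47.73631643629713 48.42602944951193
S [[581. 187.]
 [612. 222.]] [596.49401949 204.52600724] 46.783627075675874 48.462153474594245
```

```bash
cat >> h.py <<'E'
from scipy.spatial.transform import Rotation as Ro
def goal(x,y,z,yaw):
    s=bot.sense(); w,a,b,c=s['tool_rot']; R=Ro.from_quat([a,b,c,w]).as_matrix()
    cur=np.degrees(np.arctan2(R[1,0],R[0,0]))
    d=(cur-yaw+90)%180-90
    print('t',s['t'],'pos',s['ee_pos'].round(2),'yaw',cur.round(2),'tilt',np.degrees(np.arccos(-R[2,2])).round(2),'q',s['joint_pos'].round(2),'gap',round(s['finger_gap'],2))
    print('F',s['force'].round(2),'M',s['ft_torque'].round(3))
    print('travel cm',(R.T@(np.array([x,y,z])-s['ee_pos'])/10).round(3),'turn',d.round(2))
E
python3 -c "
from h import *
goal(530,-106,270,-20)"
```

```text
t 0.1 pos [196.31 592.87 232.99] yaw 71.68 tilt 0.08 q [ 1.23  0.42  1.63 -0.    1.09 -0.02] gap 87.66
F [ 0.28 -0.22  0.38] M [ 0.017 -0.007  0.037]
travel cm [-55.859  53.647  -3.627] turn -88.32
```

Emit:
{"op": "drive_tool", "data": {
  "travel": [
    [0,0,-3.6],
    [-3.5,3.3,-3.6],
    [-7,6.7,-3.6],
    [-10.5,10,-3.6],
    [-14,13.4,-3.6],
    [-17.5,16.8,-3.6],
    [-21,20,-3.6],
    [-24.5,23.5,-3.6]
  ],
  "turn": [0,7,14,21,28,35,42,49],
  "hand": -1,
  "force": 40
}}

```text
t: 0.9
ee_pos: [342.6, 285.0, 269.6]
tool_rot: [0.0, 0.981, 0.194, -0.0]
force: [0.6, 0.1, 0.1]
finger_gap: 87.8
```

```bash
python3 -c "
from h import *
goal(530,-106,200,-20)"
```

```text
t 0.9 pos [342.61 285.   269.58] yaw 22.42 tilt 0.01 q [ 0.67  0.11  1.97 -0.    1.06  0.28] gap 87.85
F [0.59 0.11 0.11] M [-0.05  -0.004 -0.   ]
travel cm [ 2.408 43.291  6.96 ] turn 42.42
```

Emit:
{"op": "drive_tool", "data": {
  "travel": [
    [0.3,4.8,0],
    [0.6,9.6,0],
    [0.9,14.4,0],
    [1.2,19.2,1],
    [1.5,24,2],
    [1.8,28.8,3],
    [2.0,33.6,4],
    [2.2,38.4,5]
  ],
  "turn": [5,10,15,20,25,30,35,40]
}}

```text
t: 1.7
ee_pos: [511.2, -61.0, 219.1]
tool_rot: [-0.0, 0.988, -0.153, -0.0]
force: [0.3, 0.9, -0.1]
finger_gap: 87.8
```

Emit:
{"op": "drive_tool", "data": {
  "travel": [
    [0,0,0],
    [0,0,0],
    [0,0,0]
  ],
  "turn": [0,0,0]
}}

```text
t: 2.0
ee_pos: [510.2, -58.2, 219.6]
tool_rot: [-0.0, 0.989, -0.15, -0.0]
force: [-0.4, 0.6, 0.8]
finger_gap: 87.7
```

```bash
python3 -c "
from h import *
goal(530,-106,170,-20)"
```

```text
t 2.0 pos [510.19 -58.22 219.56] yaw -17.26 tilt 0.05 q [-0.14  0.28  1.89  0.    0.98  0.16] gap 87.75
F [-0.38  0.58  0.81] M [-0.038  0.094  0.006]
travel cm [3.314 3.975 4.952] turn 2.74
```

Emit:
{"op": "drive_tool", "data": {
  "travel": [
    [1.1,1.3,1.5],
    [2.2,2.7,3],
    [3.3,4,4.5],
    [3.3,4,5],
    [3.3,4,5]
  ],
  "turn": [1,2,2.7,2.7,2.7]
}}

```text
t: 2.5
ee_pos: [529.6, -105.6, 169.3]
tool_rot: [-0.0, 0.985, -0.173, -0.001]
force: [-0.3, 0.5, -0.8]
finger_gap: 87.6
```

Run:
```python
from h import *
goal(530,-106,96,-20)
im=[]
for n,x,y in [('scene',150,150),('top',290,140)]:
    s=snap(n,n+'1.png'); c=s['frame'][y:y+130,x:x+130,::-1]; im.append(cv2.resize(np.ascontiguousarray(c),None,fx=3,fy=3,interpolation=cv2.INTER_CUBIC))
cv2.imwrite('pics/g1.png',np.hstack(im))
```

```text
t 2.5 pos [ 529.61 -105.59  169.33] yaw -19.93 tilt 0.1 q [-0.22  0.39  1.87  0.    0.89  0.13] gap 87.6
F [-0.3   0.49 -0.79] M [-0.082  0.117 -0.009]
travel cm [0.064 0.026 7.333] turn 0.07
```

View pics/g1.png

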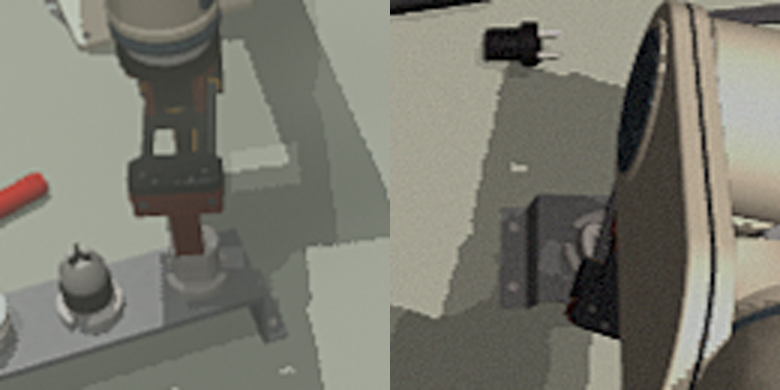

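The gripper stands over the hexagon arbor, with the front finger at (188,225) in the left view and nothing in the way. Going down now.

Emit:
{"op": "drive_tool", "data": {
  "travel": [
    [0.05,0,1.5],
    [0.05,0,3],
    [0.05,0,4.5],
    [0.05,0,5.8],
    [0.05,0,6.6],
    [0.05,0,7.1],
    [0.05,0,7.3],
    [0.05,0,7.3]
  ],
  "turn": [0,0,0,0,0,0,0,0]
}}

```text
t: 3.4
ee_pos: [531.0, -107.1, 96.8]
tool_rot: [-0.0, 0.985, -0.174, 0.0]
force: [0.3, -0.4, 0.3]
finger_gap: 87.6
```

```bash
python3 -c "
from h import *
goal(530,-106,96,-20)"
```

```text
t 3.4 pos [ 531.02 -107.14   96.77] yaw -20.02 tilt 0.01 q [-0.22  0.5   1.9   0.    0.74  0.13] gap 87.62
F [ 0.28 -0.4   0.33] M [-0.098  0.095  0.021]
travel cm [-0.135 -0.073  0.077] turn -0.02
```

Emit:
{"op": "drive_tool", "data": {
  "travel": [
    [-0.1,-0.05,0.05],
    [-0.1,-0.05,0.05],
    [-0.1,-0.05,0.05],
    [-0.1,-0.05,0.05],
    [-0.1,-0.05,0.05],
    [-0.1,-0.05,0.05],
    [-0.1,-0.05,0.05],
    [-0.1,-0.05,0.05]
  ],
  "turn": [0,0,0,0,0,0,0,0],
  "hand": 1,
  "force": 12
}}

```text
t: 4.2
ee_pos: [529.6, -106.2, 96.1]
tool_rot: [-0.0, 0.985, -0.174, -0.001]
force: [-3.0, 0.7, 3.0]
finger_gap: 34.5
```

```bash
python3 -c "
from h import *
goal(530,-106,96,-20)"
```

```text
t 4.2 pos [ 529.55 -106.21   96.14] yaw -20.03 tilt 0.07 q [-0.22  0.5   1.9   0.    0.74  0.13] gap 34.46
F [-2.95  0.74  3.01] M [ 0.033  0.596 -0.083]
travel cm [ 0.035 -0.035  0.014] turn -0.03
```

Emit:
{"op": "drive_tool", "data": {
  "travel": [
    [0,0,0],
    [0,0,0],
    [0,0,0],
    [0,0,0]
  ],
  "turn": [0,0,0,0],
  "force": 60
}}

```text
t: 4.6
ee_pos: [529.6, -106.2, 96.1]
tool_rot: [-0.0, 0.985, -0.174, -0.001]
force: [-5.2, 1.3, 5.5]
finger_gap: 33.6
```

```bash
python3 -c "
from h import *
goal(530,-106,96,-20)"
```

```text
t 4.6 pos [ 529.57 -106.21   96.13] yaw -20.02 tilt 0.07 q [-0.22  0.5   1.9  -0.    0.74  0.13] gap 33.59
F [-5.17  1.28  5.51] M [0.185 1.028 0.13 ]
travel cm [ 0.033 -0.035  0.013] turn -0.02
```

Emit:
{"op": "drive_tool", "data": {
  "travel": [
    [0,0,-0.5],
    [0,0,-1.2],
    [0,0,-2.2],
    [0,0,-3.5],
    [0,0,-5],
    [0,0,-6.5],
    [0,0,-7.5],
    [0,0,-8]
  ],
  "turn": [0,0,0,0,0,0,0,0]
}}

```text
t: 5.4
ee_pos: [530.8, -106.5, 177.8]
tool_rot: [0.0, 0.985, -0.174, 0.001]
force: [-0.6, -0.3, -6.8]
finger_gap: 34.0
```

Emit:
{"op": "drive_tool", "data": {
  "travel": [
    [0,0,-1.5],
    [0,0,-3],
    [0,0,-4.5],
    [0,0,-6],
    [0,0,-7.5],
    [0,0,-8.5],
    [0,0,-9],
    [0,0,-9]
  ],
  "turn": [0,0,0,0,0,0,0,0]
}}

```text
t: 6.2
ee_pos: [530.3, -106.4, 266.5]
tool_rot: [0.0, 0.985, -0.174, 0.0]
force: [0.6, -0.3, -6.5]
finger_gap: 33.9
```

```bash
python3 -c "
from h import *
goal(596,203.5,266,-41.6)"
```

```text
t 6.2 pos [ 530.29 -106.39  266.53] yaw -20.02 tilt 0.04 q [-0.22  0.26  1.79 -0.    1.09  0.13] gap 33.9
F [ 0.65 -0.34 -6.53] M [-0.03   0.11  -0.002]
travel cm [ -4.436 -31.366   0.052] turn 21.58
```

Emit:
{"op": "drive_tool", "data": {
  "travel": [
    [-0.4,-2.5,0],
    [-1,-6.5,0],
    [-1.6,-11,0],
    [-2.2,-15.5,0],
    [-2.8,-20,0],
    [-3.5,-24.5,0],
    [-4,-28.5,0],
    [-4.4,-31.3,0]
  ],
  "turn": [2.7,5.4,8,11,14,17,20,21.6]
}}

```text
t: 7.0
ee_pos: [595.8, 205.5, 264.8]
tool_rot: [0.0, 0.935, -0.355, -0.001]
force: [1.0, 0.4, -6.2]
finger_gap: 34.2
```

Emit:
{"op": "drive_tool", "data": {
  "travel": [
    [0,0,0],
    [0,0,0],
    [0,0,0],
    [0,0,0]
  ],
  "turn": [0,0,0,0]
}}

```text
t: 7.4
ee_pos: [595.7, 201.6, 265.8]
tool_rot: [0.0, 0.935, -0.356, -0.0]
force: [0.3, -0.7, -6.7]
finger_gap: 33.6
```

Run:
```python
from h import *
goal(596,203.5,266,-41.6)
im=[]
for n,x,y in [('scene',280,120),('top',180,120)]:
    s=snap(n,n+'2.png'); c=s['frame'][y:y+120,x:x+110,::-1]; im.append(cv2.resize(np.ascontiguousarray(c),None,fx=4,fy=4,interpolation=cv2.INTER_CUBIC))
cv2.imwrite('pics/g2.png',im[0]);cv2.imwrite('pics/g2t.png',im[1])
```

```text
t 7.4 pos [595.72 201.58 265.83] yaw -41.69 tilt 0.05 q [ 0.31  0.4   1.59 -0.    1.15  1.04] gap 33.63
F [ 0.31 -0.67 -6.74] M [-0.045  0.12  -0.007]
travel cm [-0.107 -0.162 -0.017] turn -0.09
```

View pics/g2.png

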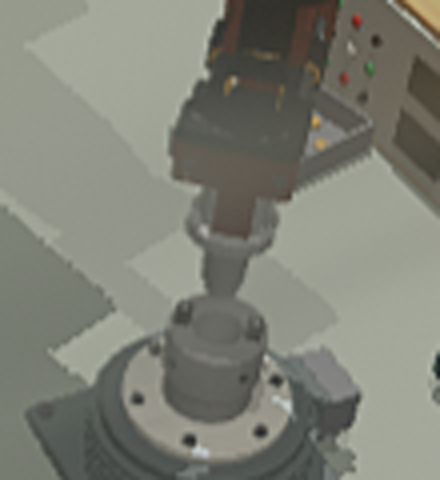

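View pics/top2.png

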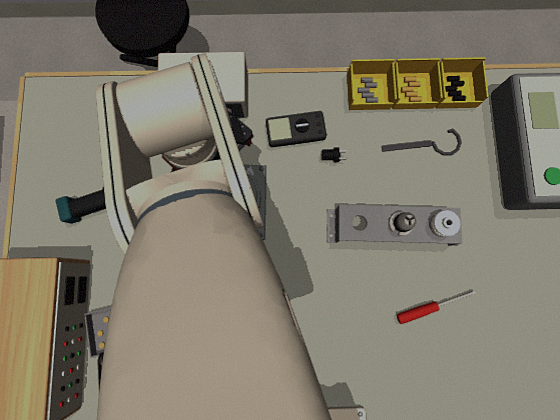

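Run:
```python
from h import *
s=load('scene2.png')
im=cv2.resize(np.ascontiguousarray(s['frame'][160:220,305:365,::-1]),None,fx=9,fy=9,interpolation=cv2.INTER_CUBIC)
cv2.imwrite('pics/g3.png',im)
t=[595.72,201.58,265.83]
for dz in(-14,-26,-68,-78): 
    p=proj(s,[t[0],t[1],t[2]+dz])[0]; print(dz,((p-[305,160]+.5)*9-.5).round(1))
for z in (155,166):
    p=proj(s,[596,203.5,z])[0]; print(z,((p-[305,160]+.5)*9-.5).round(1))
```

```text
-14 [301.3 122.4]
-26 [295.5 155.7]
-68 [275.9 267.5]
-78 [271.4 293.2]
155 [263.3 373.6]
166 [268.1 346.7]
```

View pics/g3.png

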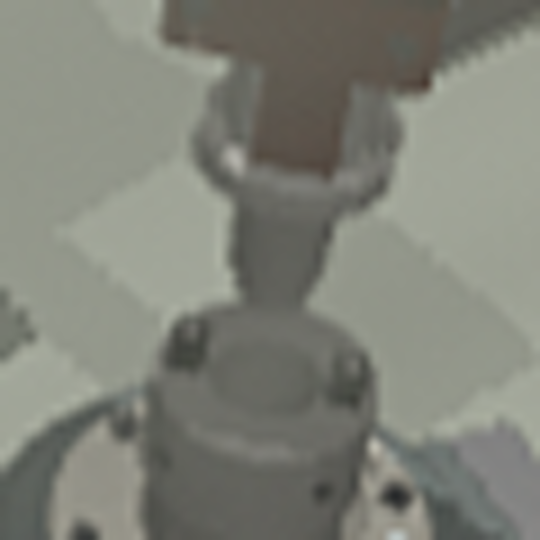

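Emit:
{"op": "drive_tool", "data": {
  "travel": [
    [-0.1,-0.17,0.5],
    [-0.1,-0.17,1.5],
    [-0.1,-0.17,2.5],
    [-0.1,-0.17,3.5],
    [-0.1,-0.17,4.2],
    [-0.1,-0.17,4.7],
    [-0.1,-0.17,5],
    [-0.1,-0.17,5]
  ],
  "turn": [0,0,0,0,0,0,0,0]
}}

```text
t: 8.3
ee_pos: [596.2, 204.7, 215.7]
tool_rot: [0.0, 0.935, -0.355, -0.0]
force: [0.9, -0.1, -6.5]
finger_gap: 34.0
```

Run:
```python
from h import *
goal(596.2,203.6,200,-41.6)
s=snap('scene','scene3.png')
im=cv2.resize(np.ascontiguousarray(s['frame'][160:220,305:365,::-1]),None,fx=9,fy=9,interpolation=cv2.INTER_CUBIC)
cv2.imwrite('pics/g4.png',im)
```

```text
t 8.3 pos [596.24 204.71 215.74] yaw -41.62 tilt 0.03 q [ 0.31  0.45  1.63 -0.    1.06  1.04] gap 34.02
F [ 0.86 -0.12 -6.51] M [-0.036  0.122 -0.018]
travel cm [0.071 0.084 1.574] turn -0.02
```

View pics/g4.png

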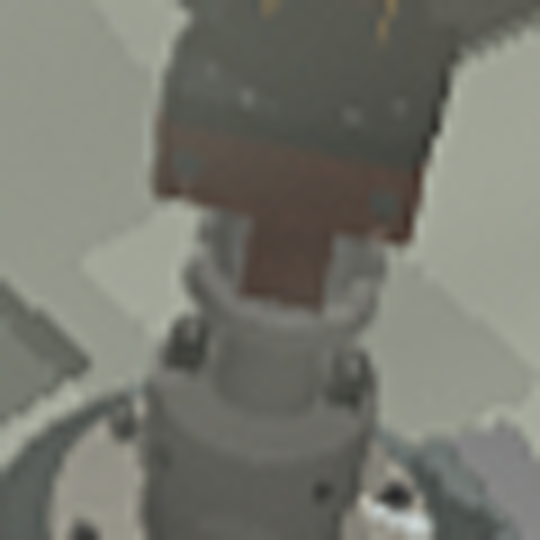

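The shank tail is in the bore, central between the dogs (shank axis about (275,360), dogs at 187 and 350). I'll let it settle and re-read.

Emit:
{"op": "drive_tool", "data": {
  "travel": [
    [0,0,0],
    [0,0,0],
    [0,0,0]
  ],
  "turn": [0,0,0]
}}

```text
t: 8.65
ee_pos: [596.5, 204.8, 216.5]
tool_rot: [-0.0, 0.935, -0.355, 0.0]
force: [-0.8, -0.9, -7.3]
finger_gap: 33.6
```

Run:
```python
from h import *
goal(596.2,203.6,200,-41.6)
```

```text
t 8.65 pos [596.5  204.78 216.51] yaw -41.62 tilt 0.03 q [ 0.31  0.45  1.63 -0.    1.06  1.04] gap 33.62
F [-0.8  -0.87 -7.29] M [-0.085  0.103 -0.011]
travel cm [0.056 0.109 1.651] turn -0.02
```

Run:
```python
from h import *
s=load('scene3.png'); g=cv2.cvtColor(s['frame'],cv2.COLOR_RGB2GRAY)
for r in range(188,204): print(r,list(g[r,320:350]))
for z in (145,150,155,160,166,178): print(z,proj(s,[596.2,203.6,z])[0].round(2))
```

```text
188 [np.uint8(163), np.uint8(162), np.uint8(162), np.uint8(162), np.uint8(165), np.uint8(160), np.uint8(136), np.uint8(127), np.uint8(109), np.uint8(89), np.uint8(90), np.uint8(103), np.uint8(80), np.uint8(68), np.uint8(70), np.uint8(69), np.uint8(70), np.uint8(71), np.uint8(72), np.uint8(70), np.uint8(69), np.uint8(73), np.uint8(101), np.uint8(103), np.uint8(99), np.uint8(99), np.uint8(107), np.uint8(115), np.uint8(151), np.uint8(148)]
189 [np.uint8(162), np.uint8(163), np.uint8(162), np.uint8(162), np.uint8(166), np.uint8(143), np.uint8(111), np.uint8(111), np.uint8(114), np.uint8(90), np.uint8(88), np.uint8(99), np.uint8(75), np.uint8(68), np.uint8(72), np.uint8(71), np.uint8(71), np.uint8(71), np.uint8(73), np.uint8(71), np.uint8(71), np.uint8(84), np.uint8(104), np.uint8(103), np.uint8(97), np.uint8(98), np.uint8(100), np.uint8(103), np.uint8(146), np.uint8(148)]
190 [np.uint8(163), np.uint8(162), np.uint8(162), np.uint8(163), np.uint8(168), np.uint8(123), np.uint8(97), np.uint8(110), np.uint8(116), np.uint8(104), np.uint8(92), np.uint8(95), np.uint8(72), np.uint8(69), np.uint8(
[... 5413 characters left out ...]
np.uint8(94), np.uint8(92), np.uint8(80), np.uint8(76), np.uint8(74), np.uint8(73), np.uint8(96), np.uint8(146), np.uint8(149), np.uint8(147)]
203 [np.uint8(123), np.uint8(94), np.uint8(97), np.uint8(106), np.uint8(108), np.uint8(108), np.uint8(108), np.uint8(109), np.uint8(106), np.uint8(94), np.uint8(92), np.uint8(95), np.uint8(97), np.uint8(100), np.uint8(99), np.uint8(100), np.uint8(100), np.uint8(99), np.uint8(97), np.uint8(91), np.uint8(94), np.uint8(81), np.uint8(73), np.uint8(72), np.uint8(70), np.uint8(85), np.uint8(99), np.uint8(147), np.uint8(149), np.uint8(147)]
145 [333.41 203.8 ]
150 [333.65 202.46]
155 [333.89 201.11]
160 [334.13 199.75]
166 [334.42 198.11]
178 [335.   194.79]
```

Emit:
{"op": "drive_tool", "data": {
  "travel": [
    [0.05,0.1,0.2],
    [0.05,0.1,0.5],
    [0.05,0.1,0.8],
    [0.05,0.1,1.1],
    [0.05,0.1,1.4],
    [0.05,0.1,1.6],
    [0.05,0.1,1.6],
    [0.05,0.1,1.6]
  ],
  "turn": [0,0,0,0,0,0,0,0]
}}

```text
t: 9.45
ee_pos: [596.1, 203.7, 200.2]
tool_rot: [-0.0, 0.935, -0.355, 0.0]
force: [-0.1, 1.0, -6.0]
finger_gap: 33.9
```

Run:
```python
from h import *
goal(596.2,203.6,193,-41.6)
```

```text
t 9.45 pos [596.13 203.69 200.17] yaw -41.62 tilt 0.0 q [0.31 0.47 1.64 0.   1.03 1.04] gap 33.85
F [-0.15  1.04 -5.96] M [-0.016  0.096  0.013]
travel cm [0.011 0.002 0.717] turn -0.02
```

Emit:
{"op": "drive_tool", "data": {
  "travel": [
    [0,0,0.1],
    [0,0,0.2],
    [0,0,0.3],
    [0,0,0.4],
    [0,0,0.5],
    [0,0,0.6],
    [0,0,0.65],
    [0,0,0.65]
  ],
  "turn": [0,0,0,0,0,0,0,0]
}}

```text
t: 10.25
ee_pos: [596.0, 203.6, 193.6]
tool_rot: [0.0, 0.935, -0.355, -0.0]
force: [-0.2, -0.0, -7.1]
finger_gap: 33.3
```

Emit:
{"op": "drive_tool", "data": {
  "travel": [
    [0,0,0.05],
    [0,0,0.1],
    [0,0,0.15],
    [0,0,0.2],
    [0,0,0.2]
  ],
  "turn": [0,0,0,0,0]
}}

```text
t: 10.75
ee_pos: [596.0, 203.6, 191.6]
tool_rot: [0.0, 0.935, -0.355, -0.0]
force: [0.4, 0.2, -7.6]
finger_gap: 33.6
```

Run:
```python
from h import *
goal(596.2,203.6,187,-41.6)
```

```text
t 10.75 pos [596.04 203.62 191.6 ] yaw -41.62 tilt 0.01 q [0.31 0.48 1.65 0.   1.01 1.04] gap 33.64
F [ 0.36  0.19 -7.57] M [-0.058  0.141  0.038]
travel cm [ 0.014 -0.009  0.46 ] turn -0.02
```

Emit:
{"op": "drive_tool", "data": {
  "travel": [
    [0,0,0.05],
    [0,0,0.1],
    [0,0,0.15],
    [0,0,0.15]
  ],
  "turn": [0,0,0,0]
}}

```text
t: 11.15
ee_pos: [596.0, 203.6, 190.1]
tool_rot: [0.0, 0.935, -0.355, -0.0]
force: [0.3, 0.2, -6.4]
finger_gap: 33.8
```

Run:
```python
from h import *
goal(596.2,203.6,187,-41.6)
```

```text
t 11.15 pos [596.03 203.63 190.08] yaw -41.62 tilt 0.01 q [ 0.31  0.48  1.65 -0.    1.01  1.04] gap 33.82
F [ 0.32  0.16 -6.39] M [-0.007  0.125  0.026]
travel cm [ 0.014 -0.009  0.308] turn -0.02
```

Emit:
{"op": "drive_tool", "data": {
  "travel": [
    [0,0,0.05],
    [0,0,0.1],
    [0,0,0.15],
    [0,0,0.15]
  ],
  "turn": [0,0,0,0]
}}

```text
t: 11.55
ee_pos: [596.1, 203.7, 188.6]
tool_rot: [0.0, 0.935, -0.355, -0.0]
force: [0.7, -0.2, -7.1]
finger_gap: 33.8
```

Run:
```python
from h import *
goal(596.2,203.6,187,-41.6)
```

```text
t 11.55 pos [596.08 203.66 188.62] yaw -41.62 tilt 0.0 q [0.31 0.48 1.65 0.   1.01 1.04] gap 33.76
F [ 0.74 -0.21 -7.08] M [-0.045  0.049 -0.011]
travel cm [ 0.014 -0.003  0.162] turn -0.02
```

Flange underside is about 162.6 mm, already below the dog tops with no contact force, so the slots seem to be over the dogs. I'll continue in small steps.

Emit:
{"op": "drive_tool", "data": {
  "travel": [
    [0,0,0.05],
    [0,0,0.1],
    [0,0,0.15],
    [0,0,0.15]
  ],
  "turn": [0,0,0,0]
}}

```text
t: 11.95
ee_pos: [596.2, 203.6, 187.2]
tool_rot: [-0.0, 0.935, -0.355, 0.0]
force: [0.0, -0.8, -7.2]
finger_gap: 33.9
```

Run:
```python
from h import *
goal(596.2,203.6,187,-41.6)
s=snap('scene','scene4.png')
im=cv2.resize(np.ascontiguousarray(s['frame'][160:220,305:365,::-1]),None,fx=9,fy=9,interpolation=cv2.INTER_CUBIC)
cv2.imwrite('pics/g5.png',im)
```

```text
t 11.95 pos [596.16 203.65 187.16] yaw -41.62 tilt 0.01 q [ 0.31  0.48  1.65 -0.    1.01  1.04] gap 33.93
F [ 0.05 -0.85 -7.22] M [-0.05  -0.     0.012]
travel cm [0.006 0.001 0.016] turn -0.02
```

View pics/g5.png

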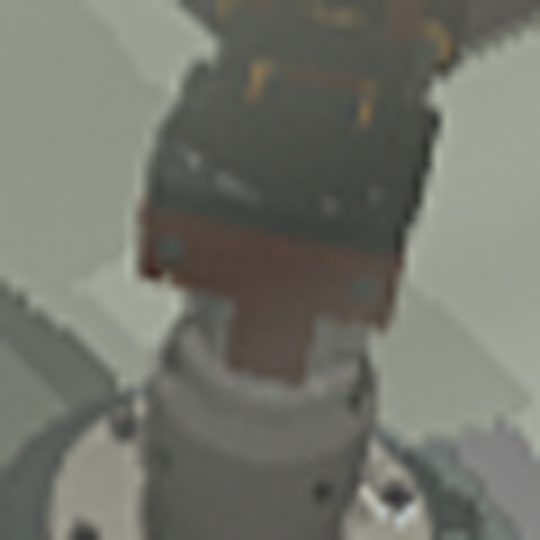

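The dogs at (175,340) and (355,390) now sit inside the flange slots. Next is the pin, pushing in 1 mm steps and watching the force.

Emit:
{"op": "drive_tool", "data": {
  "travel": [
    [0,0,0.04],
    [0,0,0.08],
    [0,0,0.12],
    [0,0,0.12]
  ],
  "turn": [0,0,0,0]
}}

```text
t: 12.4
ee_pos: [596.3, 203.8, 187.0]
tool_rot: [-0.0, 0.935, -0.355, 0.0]
force: [-3.0, -0.9, 4.8]
finger_gap: 34.0
```

Run:
```python
from h import *
goal(596.2,203.6,181,-41.6)
```

```text
t 12.4 pos [596.31 203.77 187.03] yaw -41.62 tilt 0.05 q [0.31 0.48 1.65 0.   1.   1.04] gap 34.04
F [-3.04 -0.91  4.83] M [-0.18   0.863 -0.009]
travel cm [0.003 0.02  0.603] turn -0.02
```

Emit:
{"op": "drive_tool", "data": {
  "travel": [
    [-0.04,0.03,0],
    [-0.04,0.03,0.03],
    [-0.04,0.03,0.06],
    [-0.04,0.03,0.06]
  ],
  "turn": [0,0,0,0]
}}

```text
t: 12.8
ee_pos: [596.2, 203.8, 186.4]
tool_rot: [-0.0, 0.935, -0.355, 0.001]
force: [-1.1, -1.3, 5.7]
finger_gap: 33.5
```

Run:
```python
from h import *
goal(596.2,203.6,181,-41.6)
```

```text
t 12.8 pos [596.24 203.8  186.42] yaw -41.63 tilt 0.1 q [ 0.31  0.48  1.65 -0.    1.    1.04] gap 33.5
F [-1.12 -1.33  5.69] M [-0.231  0.608 -0.044]
travel cm [0.01  0.018 0.542] turn -0.03
```

Emit:
{"op": "drive_tool", "data": {
  "travel": [
    [0,0.03,0.04],
    [0,0.03,0.08],
    [0,0.03,0.12],
    [0,0.03,0.12]
  ],
  "turn": [0,0,0,0]
}}

```text
t: 13.2
ee_pos: [596.2, 203.8, 185.6]
tool_rot: [-0.001, 0.935, -0.355, 0.001]
force: [-2.1, 0.3, 8.4]
finger_gap: 33.8
```

Run:
```python
from h import *
goal(596.2,203.6,181,-41.6)
```

```text
t 13.2 pos [596.24 203.78 185.6 ] yaw -41.62 tilt 0.14 q [0.31 0.48 1.65 0.   1.   1.04] gap 33.84
F [-2.09  0.33  8.37] M [-0.219  0.678  0.01 ]
travel cm [0.008 0.017 0.46 ] turn -0.02
```

Emit:
{"op": "drive_tool", "data": {
  "travel": [
    [-0.02,0.02,0.03],
    [-0.02,0.02,0.06],
    [-0.02,0.02,0.1],
    [-0.02,0.02,0.1]
  ],
  "turn": [0,0,0,0]
}}

```text
t: 13.6
ee_pos: [596.3, 203.8, 185.0]
tool_rot: [-0.001, 0.935, -0.355, 0.001]
force: [-1.6, 0.1, 10.7]
finger_gap: 33.7
```

Run:
```python
from h import *
goal(596.2,203.6,181,-41.6)
```

```text
t 13.6 pos [596.29 203.82 185.  ] yaw -41.62 tilt 0.18 q [ 0.31  0.49  1.66 -0.    1.    1.04] gap 33.68
F [-1.58  0.06 10.69] M [-0.217  0.752 -0.029]
travel cm [0.007 0.024 0.4  ] turn -0.02
```

Emit:
{"op": "drive_tool", "data": {
  "travel": [
    [-0.02,0.02,0.03],
    [-0.02,0.02,0.06],
    [-0.02,0.02,0.1],
    [-0.02,0.02,0.1]
  ],
  "turn": [0,0,0,0]
}}

```text
t: 14.0
ee_pos: [596.3, 203.8, 184.2]
tool_rot: [-0.001, 0.935, -0.355, 0.002]
force: [-1.0, -1.0, 10.0]
finger_gap: 33.7
```

Run:
```python
from h import *
goal(596.2,203.6,181,-41.6)
```

```text
t 14.0 pos [596.28 203.76 184.22] yaw -41.63 tilt 0.22 q [ 0.31  0.49  1.66 -0.    1.    1.04] gap 33.74
F [-0.95 -1.    9.95] M [-0.254  0.645 -0.012]
travel cm [0.004 0.018 0.322] turn -0.03
```

Emit:
{"op": "drive_tool", "data": {
  "travel": [
    [0,0,0.03],
    [0,0,0.06],
    [0,0,0.1],
    [0,0,0.1]
  ],
  "turn": [0,0,0,0]
}}

```text
t: 14.4
ee_pos: [596.4, 203.8, 183.3]
tool_rot: [-0.001, 0.935, -0.355, 0.002]
force: [-1.3, -1.2, 11.2]
finger_gap: 33.6
```

Run:
```python
from h import *
goal(596.2,203.6,181,-41.6)
```

```text
t 14.4 pos [596.37 203.79 183.27] yaw -41.63 tilt 0.23 q [ 0.31  0.49  1.66 -0.    0.99  1.04] gap 33.6
F [-1.32 -1.17 11.25] M [-0.23   0.641  0.047]
travel cm [-0.001  0.026  0.227] turn -0.03
```

Emit:
{"op": "drive_tool", "data": {
  "travel": [
    [0,0,0.03],
    [0,0,0.06],
    [0,0,0.1],
    [0,0,0.1]
  ],
  "turn": [0,0,0,0]
}}

```text
t: 14.8
ee_pos: [596.4, 203.8, 182.3]
tool_rot: [-0.001, 0.935, -0.355, 0.002]
force: [-0.5, -1.3, 10.8]
finger_gap: 33.7
```

Run:
```python
from h import *
goal(596.2,203.6,181,-41.6)
```

```text
t 14.8 pos [596.43 203.77 182.31] yaw -41.62 tilt 0.24 q [ 0.31  0.49  1.66 -0.    0.99  1.04] gap 33.7
F [-0.54 -1.27 10.77] M [-0.315  0.676 -0.03 ]
travel cm [-0.006  0.028  0.131] turn -0.02
```

Emit:
{"op": "drive_tool", "data": {
  "travel": [
    [0,0,0.03],
    [0,0,0.06],
    [0,0,0.1],
    [0,0,0.1]
  ],
  "turn": [0,0,0,0]
}}

```text
t: 15.2
ee_pos: [596.5, 203.8, 181.3]
tool_rot: [-0.001, 0.935, -0.355, 0.002]
force: [-1.2, -0.5, 11.3]
finger_gap: 34.1
```

Run:
```python
from h import *
goal(596.2,203.6,181,-41.6)
```

```text
t 15.2 pos [596.49 203.8  181.35] yaw -41.62 tilt 0.25 q [ 0.31  0.49  1.66 -0.    0.99  1.04] gap 34.08
F [-1.18 -0.53 11.28] M [-0.28   0.595 -0.005]
travel cm [-0.008  0.035  0.034] turn -0.02
```

Emit:
{"op": "drive_tool", "data": {
  "travel": [
    [0,0,0.03],
    [0,0,0.06],
    [0,0,0.08],
    [0,0,0.08]
  ],
  "turn": [0,0,0,0]
}}

```text
t: 15.6
ee_pos: [596.5, 203.8, 181.2]
tool_rot: [-0.001, 0.935, -0.355, 0.002]
force: [-3.0, -2.6, 16.0]
finger_gap: 33.6
```

Run:
```python
from h import *
goal(596.2,203.6,181,-41.6)
s=snap('scene','scene5.png')
im=cv2.resize(np.ascontiguousarray(s['frame'][160:220,305:365,::-1]),None,fx=9,fy=9,interpolation=cv2.INTER_CUBIC)
cv2.imwrite('pics/g6.png',im)
```

```text
t 15.6 pos [596.54 203.81 181.17] yaw -41.62 tilt 0.26 q [ 0.31  0.49  1.66 -0.    0.99  1.04] gap 33.57
F [-2.98 -2.58 16.01] M [-0.395  0.962  0.03 ]
travel cm [-0.011  0.038  0.016] turn -0.02
```

View pics/g6.png

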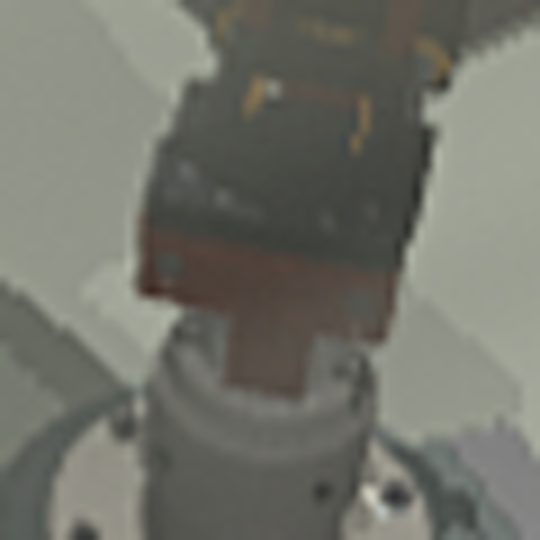

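The flange came up solid at TCP z = 181.2 (flange underside 155.2), with the force stepping from 11 to 16 N, so it is home. I'll relax the push before releasing.

Emit:
{"op": "drive_tool", "data": {
  "travel": [
    [0,0,-0.05],
    [0,0,-0.1],
    [0,0,-0.16],
    [0,0,-0.16]
  ],
  "turn": [0,0,0,0]
}}

```text
t: 16.05
ee_pos: [596.4, 203.7, 181.2]
tool_rot: [-0.001, 0.935, -0.355, 0.002]
force: [3.0, -0.4, 7.4]
finger_gap: 33.6
```

Run:
```python
from h import *
goal(596.2,203.6,181,-41.6)
```

```text
t 16.05 pos [596.44 203.74 181.22] yaw -41.62 tilt 0.23 q [ 0.31  0.49  1.66 -0.    0.99  1.04] gap 33.63
F [ 3.03 -0.36  7.36] M [-0.216 -0.178  0.002]
travel cm [-0.009  0.027  0.022] turn -0.02
```

Emit:
{"op": "drive_tool", "data": {
  "travel": [
    [0.02,-0.02,-0.05],
    [0.04,-0.03,-0.1],
    [0.04,-0.03,-0.14],
    [0.04,-0.03,-0.14]
  ],
  "turn": [0,0,0,0]
}}

```text
t: 16.45
ee_pos: [596.4, 203.6, 181.2]
tool_rot: [-0.001, 0.935, -0.355, 0.001]
force: [6.0, 1.0, -0.4]
finger_gap: 33.6
```

Run:
```python
from h import *
goal(596.2,203.6,181,-41.6)
```

```text
t 16.45 pos [596.37 203.65 181.25] yaw -41.62 tilt 0.13 q [ 0.31  0.49  1.66 -0.    0.99  1.04] gap 33.6
F [ 5.98  1.   -0.45] M [-0.023 -1.095 -0.035]
travel cm [-0.009  0.015  0.025] turn -0.02
```

Emit:
{"op": "drive_tool", "data": {
  "travel": [
    [0.03,-0.03,0],
    [0.07,-0.06,0],
    [0.07,-0.06,0],
    [0.07,-0.06,0]
  ],
  "turn": [0,0,0,0]
}}

```text
t: 16.85
ee_pos: [596.5, 203.5, 181.3]
tool_rot: [-0.0, 0.935, -0.355, 0.0]
force: [4.8, 1.6, -2.7]
finger_gap: 33.9
```

Run:
```python
from h import *
goal(596.2,203.6,181,-41.6)
```

```text
t 16.85 pos [596.46 203.55 181.25] yaw -41.62 tilt 0.04 q [0.31 0.49 1.66 0.   0.99 1.04] gap 33.88
F [ 4.76  1.59 -2.73] M [ 0.267 -0.933 -0.073]
travel cm [-0.023  0.013  0.025] turn -0.02
```

Emit:
{"op": "drive_tool", "data": {
  "travel": [
    [0,0,0],
    [0,0,0],
    [0,0,0],
    [0,0,0],
    [0,0,0],
    [0,0,0],
    [0,0,0],
    [0,0,0]
  ],
  "turn": [0,0,0,0,0,0,0,0],
  "hand": -1
}}

```text
t: 17.65
ee_pos: [596.2, 203.3, 181.4]
tool_rot: [0.0, 0.935, -0.355, -0.0]
force: [0.5, -0.3, -0.3]
finger_gap: 87.6
```

Run:
```python
from h import *
goal(596.2,203.6,181,-41.6)
s=snap('scene','scene6.png')
im=cv2.resize(np.ascontiguousarray(s['frame'][150:220,295:365,::-1]),None,fx=8,fy=8,interpolation=cv2.INTER_CUBIC)
cv2.imwrite('pics/g7.png',im)
```

```text
t 17.65 pos [596.23 203.34 181.39] yaw -41.63 tilt 0.0 q [ 0.31  0.49  1.66 -0.    1.    1.04] gap 87.65
F [ 0.45 -0.34 -0.35] M [-0.067  0.13   0.008]
travel cm [-0.019 -0.017  0.039] turn -0.03
```

View pics/g7.png

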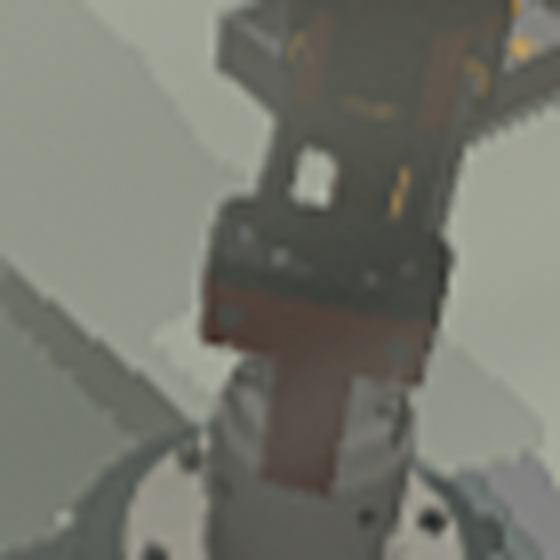

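Released, and the force reads zero. I'll lift straight up, move away, then check the seating in both views.

Emit:
{"op": "drive_tool", "data": {
  "travel": [
    [0,0,-1],
    [0,0,-2.5],
    [0,0,-4.5],
    [0,0,-7],
    [0,0,-9.5],
    [0,0,-12],
    [0,0,-14],
    [0,0,-15]
  ],
  "turn": [0,0,0,0,0,0,0,0]
}}

```text
t: 18.5
ee_pos: [597.1, 203.7, 335.2]
tool_rot: [-0.001, 0.935, -0.355, 0.002]
force: [-0.5, 0.6, 0.9]
finger_gap: 87.8
```

Run:
```python
from h import *
goal(420,-60,331,-41.6)
```

```text
t 18.5 pos [597.11 203.68 335.18] yaw -41.62 tilt 0.27 q [0.31 0.34 1.52 0.   1.28 1.04] gap 87.76
F [-0.48  0.61  0.87] M [-0.057  0.169 -0.01 ]
travel cm [ 4.272 31.477  0.3  ] turn -0.02
```

Emit:
{"op": "drive_tool", "data": {
  "travel": [
    [0.6,4,0],
    [1.1,8,0],
    [1.6,12,0],
    [2.1,16,0],
    [2.7,20,0],
    [3.2,24,0],
    [3.8,28,0],
    [4.2,31,0]
  ],
  "turn": [0,0,0,0,0,0,0,0]
}}

```text
t: 19.3
ee_pos: [420.2, -57.6, 331.7]
tool_rot: [0.0, 0.935, -0.355, 0.0]
force: [1.5, 0.2, -0.3]
finger_gap: 88.2
```

Emit:
{"op": "drive_tool", "data": {
  "travel": [
    [0,0,0],
    [0,0,0],
    [0,0,0]
  ],
  "turn": [0,0,0]
}}

```text
t: 19.6
ee_pos: [422.3, -55.8, 331.6]
tool_rot: [-0.0, 0.935, -0.355, 0.0]
force: [0.5, -0.3, -0.0]
finger_gap: 88.0
```

Run:
```python
from h import *
im=[]
for n,x,y in [('scene',305,160),('top',190,155)]:
    s=snap(n,n+'7.png'); im.append(cv2.resize(np.ascontiguousarray(s['frame'][y:y+60,x:x+60,::-1]),None,fx=6.5,fy=6.5,interpolation=cv2.INTER_CUBIC))
    for z in (155,167,201,227):
        p=proj(s,[596.2,203.6,z])[0]; q=(p-[x,y]+.5)*6.5-.5; print(n,z,q.round(0))
cv2.imwrite('pics/g8.png',np.hstack(im))
```

```text
scene 155 [191. 270.]
scene 167 [194. 249.]
scene 201 [205. 186.]
scene 227 [214. 137.]
top 155 [204. 224.]
top 167 [198. 216.]
top 201 [182. 192.]
top 227 [169. 172.]
```

View pics/g8.png

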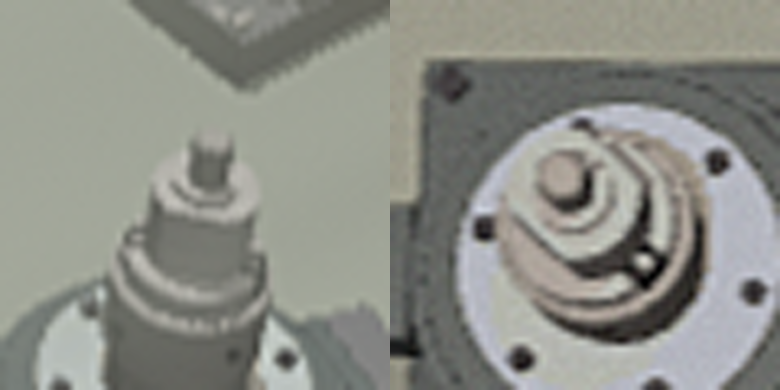

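View pics/scene7.png

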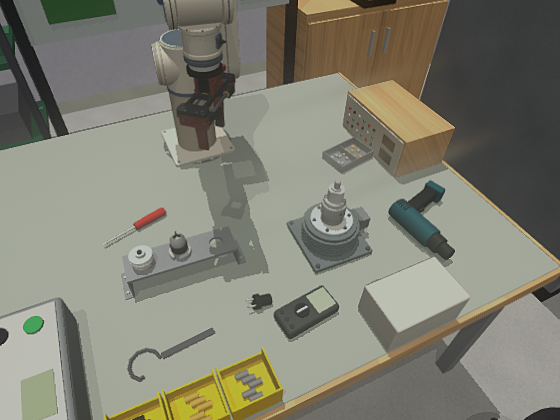

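Run:
```python
from h import *
T=load('top7.png');S=load('scene7.png')
im=[cv2.resize(np.ascontiguousarray(i[...,::-1]),None,fx=13,fy=13,interpolation=cv2.INTER_CUBIC) for i in (S['frame'][175:205,322:352],T['frame'][172:202,202:232])]
cv2.imwrite('pics/g9.png',np.hstack(im))
```

```text
(no output)
```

View pics/g9.png

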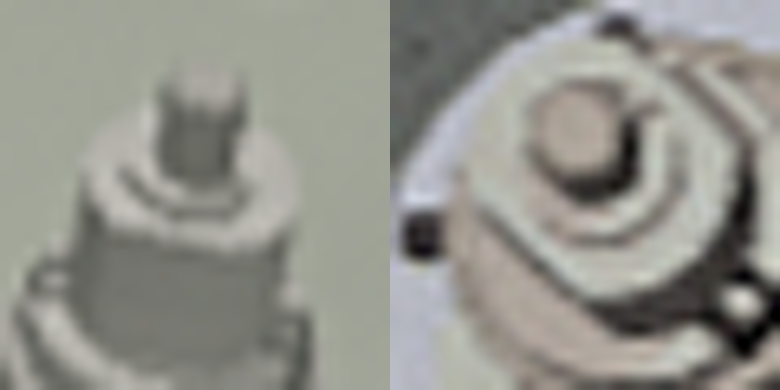

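Run:
```python
from h import *
T=load('top7.png');S=load('scene7.png')
a=((185.5)/13-.5+202,(127.5)/13-.5+172); b=((205.5)/13-.5+322,(85.5)/13-.5+175)
print(onz(T,a,227).round(1),onz(S,b,227).round(1))
o1,v1=ray(T,a);o2,v2=ray(S,b)
t=np.linalg.lstsq(np.stack([v1,-v2],1),o2-o1,rcond=None)[0]; print((o1+v1*t[0]).round(1),(o2+v2*t[1]).round(1))
# dog seen at top, z=166
d=((742-390+.5)/13-.5+202,(300.5)/13-.5+172); print('dogB',onz(T,d,166).round(1))
```

```text
[595.8 203.2 227. ] [597.4 202.3 227. ]
[596.1 203.4 225.5] [596.1 203.3 225.5]
dogB [581.2 185.7 166. ]
```

The hexagon top triangulates to (596.1, 203.4, 225.5), and 227 is expected when home, within calibration error. It is on the axis, a dog shows in its slot, and the bystanders sit where they were. Handing in.

```bash
python3 -c "
from h import *
goal(420,-60,331,-41.6); print(bot.sign_off())"
```

```text
t 19.7 pos [422.27 -55.56 331.4 ] yaw -41.55 tilt 0.01 q [-0.16  0.    1.93  0.    1.21  0.57] gap 87.88
F [-0.01 -0.23  0.64] M [-0.06   0.108  0.009]
travel cm [0.125 0.483 0.04 ] turn 0.05
the job is handed in; nothing more can be done
None
```

The hexagon arbor is seated in the brake spindle and released, and I handed the job in at about 19.7 s.

- **Pick-up:** I gripped the arbor on its wrench flats in the rack hole nearest the brake and lifted it clear.
- **Slots over the dogs:** I turned the arbor to the dog line measured in both views, about 48° from world x. The slots then went over the dogs on the first descent with no contact force, so I did not need to turn it under pressure.
- **Pushing home:** The pin met the tail with the flange about 6 mm above the face and went down at a tool force of about 5–11 N. The flange then stopped solid with its underside at about 155.2 mm. The highest reading was about 16 N at the tool, which is about 23 N on the brake with the arbor's weight. That was read at the end of each step, so brief peaks in between were not seen.
- **Letting go:** I eased off the push, opened the gripper and moved the arm clear.

Last checks:
- **Position:** The hexagon top triangulates to (596.1, 203.4, 225.5) mm. About (596.2, 203.6, 227) is expected when home, so the 1.5 mm height difference is within the camera calibration.
- **Top-view disagreement:** A first rough reading there put the hexagon about 2 mm off axis in y. A closer look at higher zoom brought it to within 0.5 mm.
- **Surroundings:** A dog can be seen sitting in its slot. By eye, the other arbors and the things on the bench are where they were; I did not measure them again.
- **Robot:** It touches nothing, and the force reads about zero.

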